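# Lay the stone chisels in their rack by blade width

## Task

Put the four stone chisels away in the wooden rack, one lying in each cradle across both of its saddles, in order of blade width: the narrowest in the cradle next to the marble ball, the widest in the cradle farthest from it. Centre each chisel's length on its cradle and let go of them all.

Things in the scene. Friction and masses are not known exactly. Their poses are not given: they have to be found in the camera images.
- chisel_a: steel stone chisel, the widest of four: blade 42 mm wide, 6 mm thick. 170 mm long, square shank 14x14 mm, 0.15 to 0.3 kg. Origin on the shank's axis at mid-length (grip it there); x axis points to the blade's edge, 85 mm away; the blade begins at x = 45 mm. Starts flat on the bench, origin 7 mm above it, blade roughly away from the robot.
- chisel_b: steel stone chisel, the narrowest of four: blade 9 mm wide, 6 mm thick. 170 mm long, square shank 14x14 mm, 0.15 to 0.3 kg. Origin on the shank's axis at mid-length (grip it there); x axis points to the blade's edge, 85 mm away; the blade begins at x = 45 mm. Starts flat on the bench, origin 7 mm above it, blade roughly away from the robot.
- chisel_c: steel stone chisel, the second widest of four: blade 30 mm wide, 6 mm thick. 170 mm long, square shank 14x14 mm, 0.15 to 0.3 kg. Origin on the shank's axis at mid-length (grip it there); x axis points to the blade's edge, 85 mm away; the blade begins at x = 45 mm. Starts flat on the bench, origin 7 mm above it, blade roughly away from the robot.
- chisel_d: steel stone chisel, the second narrowest of four: blade 20 mm wide, 6 mm thick. 170 mm long, square shank 14x14 mm, 0.15 to 0.3 kg. Origin on the shank's axis at mid-length (grip it there); x axis points to the blade's edge, 85 mm away; the blade begins at x = 45 mm. Starts flat on the bench, origin 7 mm above it, blade roughly away from the robot.
- cradle_1: fixed pale wooden cradle, one of four alike, 75 mm apart in a row on a dark board; names are shuffled along the row. Origin: centre of its underside, 12 mm above the bench; x the way a chisel lies, y along the row. Base 80x50x8 mm; two 12 mm thick saddles at x = -27, +27 mm, notches 34 mm wide, floor at z 26, cheeks to 34 mm; fingers go in the 42 mm gap between. A laid chisel's axis is at z 33 mm.
- cradle_2: fixed pale wooden cradle, one of four alike, 75 mm apart in a row on a dark board; names are shuffled along the row. Origin: centre of its underside, 12 mm above the bench; x the way a chisel lies, y along the row. Base 80x50x8 mm; two 12 mm thick saddles at x = -27, +27 mm, notches 34 mm wide, floor at z 26, cheeks to 34 mm; fingers go in the 42 mm gap between. A laid chisel's axis is at z 33 mm.
- cradle_3: fixed pale wooden cradle, one of four alike, 75 mm apart in a row on a dark board; names are shuffled along the row. Origin: centre of its underside, 12 mm above the bench; x the way a chisel lies, y along the row. Base 80x50x8 mm; two 12 mm thick saddles at x = -27, +27 mm, notches 34 mm wide, floor at z 26, cheeks to 34 mm; fingers go in the 42 mm gap between. A laid chisel's axis is at z 33 mm.
- cradle_4: fixed pale wooden cradle, one of four alike, 75 mm apart in a row on a dark board; names are shuffled along the row. Origin: centre of its underside, 12 mm above the bench; x the way a chisel lies, y along the row. Base 80x50x8 mm; two 12 mm thick saddles at x = -27, +27 mm, notches 34 mm wide, floor at z 26, cheeks to 34 mm; fingers go in the 42 mm gap between. A laid chisel's axis is at z 33 mm.
- ball_block: fixed white marble end block on the rack's board: 36 mm square base 12 mm high with a 34 mm ball on it, 44 mm high in all, at the left or right end of the row of cradles, 82.5 mm from the nearest cradle's centre. Origin: centre of its underside, 12 mm above the bench. The other end has a low dark wooden block. Axes parallel to the cradles'.
Things that resemble listed ones, but are neither listed nor needed, are in the scene too. Leave any blue or orange look-alike of the chisel_d alone.

How it is judged:
By the outcome, as a careful person would: the job done as asked, in the order asked, and still so for the second after the job is handed in, with the robot touching nothing.
It also fails if it takes over 99 s, if anything falls off the work surface, if the arm or the gripper's body presses on something with over 40 N, if the wrist force passes 120 N, or if a joint passes its speed limit or range.

## Robot

A 6-joint arm with a two-finger parallel gripper is mounted at the origin on the work surface. World frame = base frame: x ahead of the robot, y to its left, z up, the work surface at z = 0. Lengths are in m, angles in rad, forces in N, time in s.
With the tool pointing down it reaches from about 0.325 to 1 m from the base axis. Payload 5.1 kg.
Tool frame: the origin (TCP) lies midway between the tips of the shut fingers; the grasp point (between the pads) lies 19 mm behind it (bot.hold_point_z is the distance from the TCP to the grasp point, in m); z points along the fingers, y is the line along which they close (so a half turn about z gives the same grasp; the last joint's range is limited). The gripper opens to 85 mm and grips with 20 to 120 N. Pads are 22 mm wide; open, the fingers measure 114 mm over their backs; the gripper's body (76 mm by 85 mm) begins 54 mm behind the grasp point. The pads swing forward as they close: fully open they stand 13 mm farther back than shut.
Start: joints at [1.054, 0.124, 1.65, -0, 1.367, -0.083], TCP at [0.273, 0.59, 0.231] pointing down, gripper open.
Joint ranges: [-2.61, 2.61], [-1.02, 2.33], [0.03, 2.71], [-1.35, 4.49], [0.32, 2.68], [-2.91, 2.91]. Speed limits (rad/s): [2.57, 2.57, 3.14, 3.14, 3.14, 3.14].

## Interface

Orientations are given as a unit quaternion [w, x, y, z].
In Python, from workcell import bot, monitor, imaging gives the robot as it stands. The module is installed in compiled form; this text tells all that it offers. Calls block until the motion is done:
- bot.reach(position, orientation): joint-space move of the TCP to a pose.
- bot.move_linear(position, ori=None, v=0.15, until_force=None): straight line of the TCP; ori=None keeps the orientation; v is the mean speed in m/s. With until_force (N) it stops when the force on the tool has changed by that much, and returns True; else False.
- bot.move_j(angles): joint-space move.
- bot.open_jaws() and bot.gripper_close(grip_force=None): open the fingers fully, or close them until they stop; grip_force is the grip in N (None keeps the last).
- bot.sleep(seconds).
- bot.ik(position, orientation): joint angles nearest the present ones, or None.
- monitor.get_state(): the state.
- imaging.camera(name): name is "scene" or "top" or "wrist"; returns a dict with "color" (480x640x3 uint8, red, green, blue), "mtx" (3x3 intrinsics, pixels), "xyz" and "attitude" of the camera in the world. Camera axes: x right, y down, z forward; pixel columns grow to the right and rows downward; lengths in m; the calibration is good to about 2 mm. The wrist camera is an equidistant fisheye: a pixel r from the principal point sees the ray r / f radians off the axis. A picture is of the moment at which its call begins. There is no depth.
A pose or a line that the arm cannot do raises bot.IKError and nothing moves.
- bot.job_done(): hands the job in; it is judged then, once.
The state is a dict: "t": time; "joint_pos": joint angles; "joint_velocities": joint speeds; "joint_efforts": joint torques, N m; "ee_pos": TCP position; "ee_rot": TCP orientation; "contact_force": force on the tool from outside, world axes, zero at the start; "torque": the same for the moment, N m; "grip_width": finger opening in m; "grip_force": force on a finger pad.
Only numpy, scipy, OpenCV 4.12 (cv2) and the standard library are available. Lean on these libraries where they do the work, as an engineer would, in place of code of your own. Each camera call takes 0.05 s, during which the arm holds its last target. There are 200 camera calls.

## Working session

There is one attempt and no reset: what is moved stays moved. The work goes in short steps, each a Python script; the robot and the scene stay as the last script left them, time stands still between calls to the robot, and variables do not carry over. Pictures are saved under pics/ and viewed, at most 14 in all, crops included, and the job is handed in when it is done.

```bash
mkdir -p pics
cat > h.py <<'E'
import numpy as np, cv2
from workcell import bot, monitor, imaging
from scipy.spatial.transform import Rotation as R
def rot(c):
    q=np.array(c["attitude"]); 
    return q if q.shape==(3,3) else R.from_quat(q[[1,2,3,0]]).as_matrix()
def shot(n,f):
    c=imaging.camera(n); cv2.imwrite('pics/'+f,c["color"][...,::-1]); 
    np.savez('pics/'+f[:-4]+'.npz',mtx=c["mtx"],xyz=c["xyz"],attitude=c["attitude"]); return c
def ray(c,uv):
    uv=np.array(uv,float); K=np.array(c["mtx"]); d=np.linalg.inv(K)@[uv[0],uv[1],1]; return rot(c)@d
def at(c,uv,z):
    d=ray(c,uv); o=np.array(c["xyz"]); return o+d*(z-o[2])/d[2]
E
python3 - <<'E'
from h import *
for n in("top","scene"):
    c=shot(n,n+'.png'); print(n,c["mtx"],c["xyz"],c["attitude"])
print(monitor.get_state())
E
```

```text
top [[476.9481551    0.         318.67922957]
 [  0.         476.9481551  244.9194211 ]
 [  0.           0.           1.        ]] [ 0.2926792  -0.1900121   1.08376927] [-0.05302836  0.71229865 -0.69780952  0.05367042]
scene [[517.50803165   0.         317.32768812]
 [  0.         517.50803165 239.50932894]
 [  0.           0.           1.        ]] [ 1.0327218  -0.94419163  1.03827646] [-0.35385655  0.88157195  0.28640255 -0.12486002]
{'t': 0.1, 'joint_pos': array([ 1.05441170e+00,  1.24469943e-01,  1.65153945e+00,  4.32624204e-05,
        1.36750495e+00, -8.25680124e-02]), 'joint_velocities': array([ 7.13909549e-04, -3.02100694e-03, -4.21935220e-03,  5.85296282e-05,
       -1.29098098e-03, -7.69983236e-04]), 'joint_efforts': array([ 7.02627985e-04, -4.24932790e+01, -3.66654611e+01, -1.23501081e-04,
        3.88644752e-03,  1.93948836e-05]), 'ee_pos': array([0.27294225, 0.58930876, 0.2301553 ]), 'ee_rot': array([-3.03708292e-04,  2.15215595e-01,  9.76566088e-01, -9.11833528e-04]), 'contact_force': array([0.15566942, 0.43901915, 0.64386081]), 'torque': array([-0.06734184, -0.00072605,  0.00688361]), 'grip_force': 0.0, 'grip_width': 0.08541222134552937}
```

View pics/top.png

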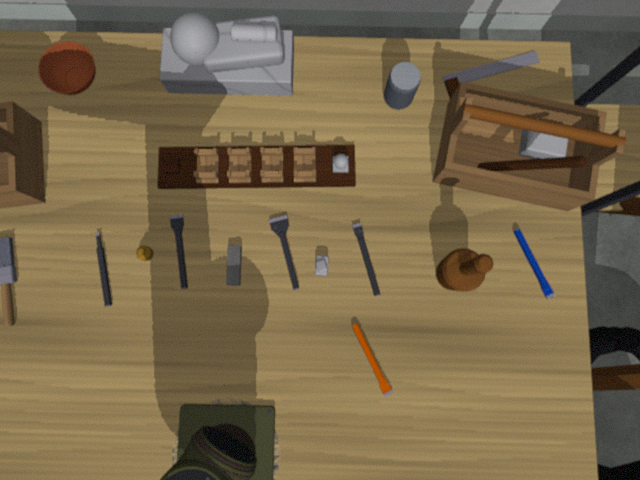

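View pics/scene.png

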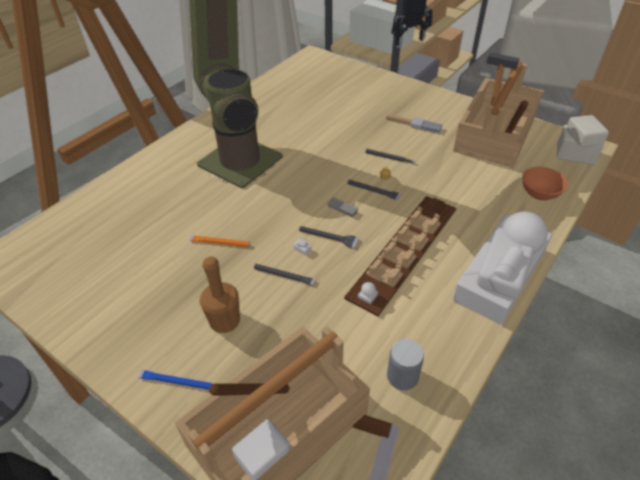

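Top view: the dark chisels are at (103,268), (180,250), (284,250) and (365,258). The look-alikes are orange (371,358) and blue (533,262). The other confusable items are a steel block (234,265), a marble chip (321,265), a saw (490,70) and a hammer (7,280). The rack runs from (158,167) to (355,167), with its ball at (341,160). I'll check blade widths in one close crop.

Run:
```python
from h import *
im=cv2.imread('pics/top.png')
a=cv2.resize(im[205:315,80:210],None,fx=3,fy=3,interpolation=cv2.INTER_CUBIC)
b=cv2.resize(im[205:315,260:390],None,fx=3,fy=3,interpolation=cv2.INTER_CUBIC)
c=cv2.resize(im[140:195,145:365],None,fx=3.545,fy=3.545,interpolation=cv2.INTER_CUBIC)
o=np.hstack([a,b]); c=c[:, :780]
cv2.imwrite('pics/crop1.png',np.vstack([o,c])); print(o.shape)
c=dict(np.load('pics/top.npz'))
for p in [(103,268),(180,250),(284,250),(365,258),(341,160),(305,163),(207,163)]: print(p,at(c,p,0.007).round(3))
print(at(c,(318,245),0))
```

```text
(330, 780, 3)
(103, 268) [0.394 0.298 0.007]
(180, 250) [0.438 0.126 0.007]
(284, 250) [ 0.443 -0.111  0.007]
(365, 258) [ 0.429 -0.295  0.007]
(341, 160) [ 0.659 -0.238  0.007]
(305, 163) [ 0.65  -0.153  0.007]
(207, 163) [0.645 0.076 0.007]
[ 0.45740803 -0.18775284  0.        ]
```

View pics/crop1.png

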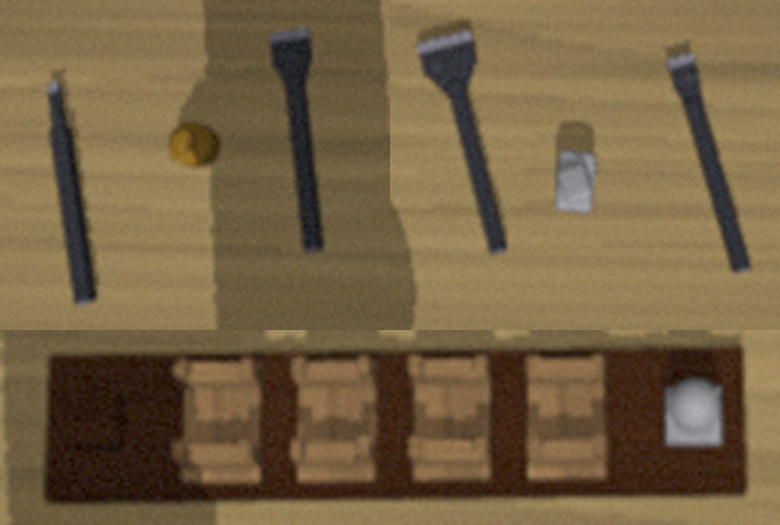

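Widths: b (narrowest) is at (103,268), d at (365,258), c at (180,250) and a (widest) at (284,250). Counting from the ball, the order is b, d, c, a. Next is a wrist view of the rack, with top-view estimates alongside.

```bash
cat >> h.py <<'E'
def quat(n):  # tool down, closing line n (xy)
    y=np.array([n[0],n[1],0.]); y/=np.linalg.norm(y); z=np.array([0,0,-1.]); 
    q=R.from_matrix(np.c_[np.cross(y,z),y,z]).as_quat(); return q[[3,0,1,2]]
def best(pos,n):
    n=np.array(n,float); o=[(abs(j[5]),s) for s in(1,-1) if (j:=bot.ik(pos,quat(s*n))) is not None]
    return quat(min(o)[1]*n)
def fray(c,uv):
    K=np.array(c["mtx"]); d=np.array([(uv[0]-K[0,2]),(uv[1]-K[1,2])]); r=np.hypot(*d); t=r/K[0,0]
    return rot(c)@np.r_[np.sin(t)*d/max(r,1e-9),np.cos(t)]
def fat(c,uv,z):
    d=fray(c,uv); o=np.array(c["xyz"]); return o+d*(z-o[2])/d[2]
def fproj(c,P):
    K=np.array(c["mtx"]); p=rot(c).T@(np.array(P)-c["xyz"]); t=np.arctan2(np.hypot(p[0],p[1]),p[2]); a=p[:2]/np.hypot(p[0],p[1])
    return K[:2,2]+K[0,0]*t*a
E
python3 - <<'E'
from h import *
c=dict(np.load('pics/top.npz'))
for k,b,t in [('b',(108.3,304.3),(97.3,233)),('c',(184.3,287.3),(176.7,215.7)),('a',(296,287.7),(278,218.7)),('d',(376.7,294),(356.7,225))]:
    B=at(c,b,.007);T=at(c,t,.007);print(k,((B+T)/2).round(4),np.linalg.norm(T-B).round(4),np.degrees(np.arctan2(*(T-B)[[1,0]])).round(1))
f=lambda u,v:(u/3.545+145,(v-330)/3.545+140)
for p in [(48,355),(742,348),(46,500),(746,494)]: print(at(c,f(*p),.012).round(4))
print(bot.hold_point_z)
p=[0.60,-0.04,0.30]; bot.reach(p,best(p,[0,1])); w=shot("wrist","w1.png"); print(w["mtx"],w["xyz"],w["attitude"],monitor.get_state()["t"],monitor.get_state()["joint_pos"])
E
```

```text
b [0.393  0.2984 0.007 ] 0.166 13.7
c [0.4358 0.1251 0.007 ] 0.1664 9.6
a [ 0.4369 -0.1173  0.007 ] 0.1641 16.2
d [ 0.4262 -0.2989  0.007 ] 0.1637 16.4
[0.68   0.1907 0.012 ]
[ 0.6946 -0.2681  0.012 ]
[0.5813 0.185  0.012 ]
[ 0.595  -0.2717  0.012 ]
0.0187
[[371.64829954   0.         318.1676537 ]
 [  0.         371.64829954 243.09417226]
 [  0.           0.           1.        ]] [ 0.68261241 -0.03916637  0.441186  ] [ 0.11534059  0.69807677 -0.69713687 -0.11569599] 2.675 [-1.54622747e-01 -1.63040277e-02  1.68176703e+00  1.45302627e-04
  1.47636027e+00  1.41489105e+00]
```

View pics/w1.png

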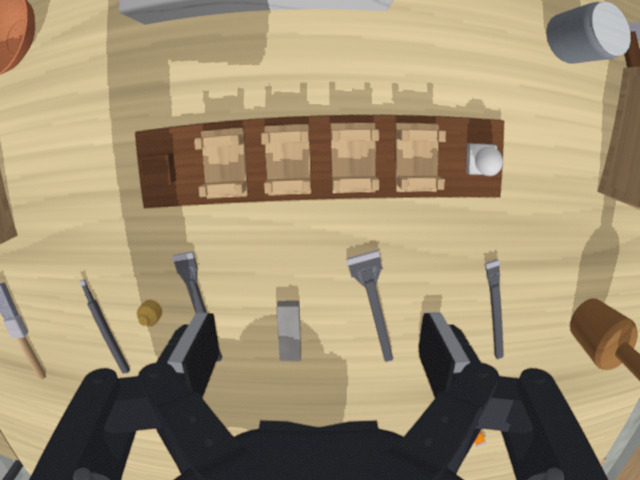

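Wrist view: the rack spans (137,131) to (503,120), the ball is at (488,161), and the cradles are near x = 222, 288, 354 and 420. All four chisels are visible. I'll enlarge it to read the rack features.

Run:
```python
import cv2,numpy as np
im=cv2.imread('pics/w1.png')
a=cv2.resize(im[115:210,190:320],None,fx=6,fy=6,interpolation=cv2.INTER_CUBIC)
cv2.imwrite('pics/crop2.png',a)
b=cv2.resize(im[115:210,385:515],None,fx=6,fy=6,interpolation=cv2.INTER_CUBIC)
cv2.imwrite('pics/crop3.png',b)
```

```text
(no output)
```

View pics/crop2.png

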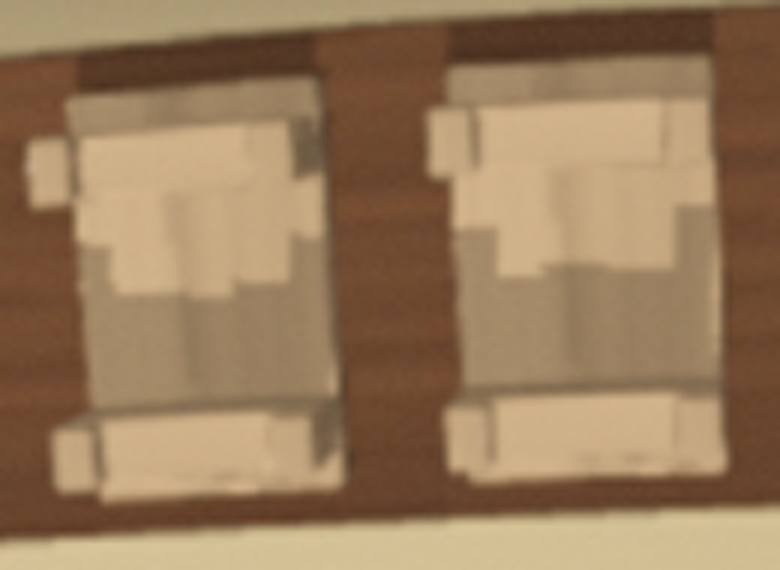

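View pics/crop3.png

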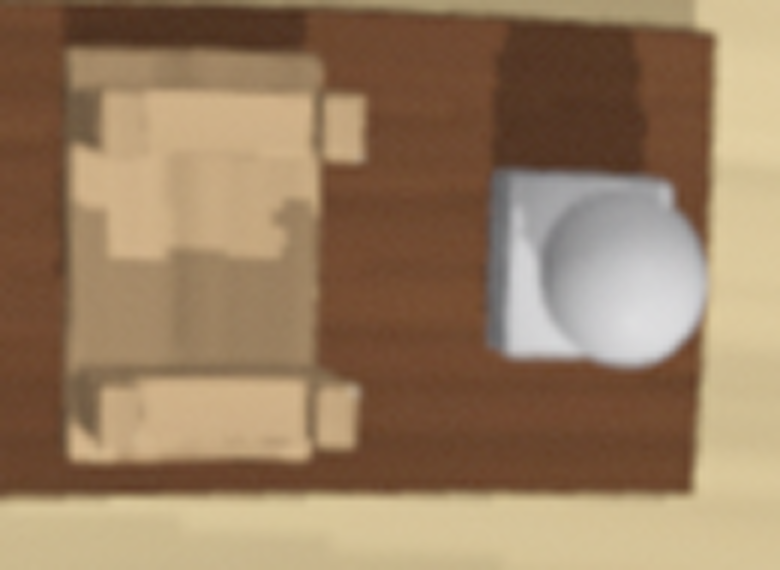

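Run:
```python
from h import *
from scipy.optimize import least_squares
c=dict(np.load('pics/w1.npz'))
# row frame: index from ball 0..3, y positive to left (world +y), model (x, y, z)
L=(190,115);Rr=(385,115); P=[]
def add(o,u,v,k,x,y,z): P.append((o[0]+u/6,o[1]+v/6,x,(k-1.5)*.075+y,z))
for o,k,p in [(L,3,[(68,97,.04,.025),(320,77,.04,-.025),(345,487,-.04,-.025)]),(L,2,[(447,68,.04,.025),(712,57,.04,-.025),(726,472,-.04,-.025)]),(Rr,0,[(65,52,.04,.025),(322,53,.04,-.025),(68,460,-.04,.025)])]:
    for u,v,x,y in p: add(o,u,v,k,x,y,.020)
for u,v,x in [(27,142,.033),(30,208,.021),(52,430,-.021),(57,493,-.033)]: add(L,u,v,3,x,.025,.046)
for u,v,x in [(428,108,.033),(430,177,.021),(446,405,-.021),(449,472,-.033)]: add(L,u,v,2,x,.025,.046)
for u,v,x in [(366,96,.033),(366,162,.021),(358,385,-.021),(355,450,-.033)]: add(Rr,u,v,0,x,-.025,.046)
P=np.array(P)
def w(s,x,y,z): C,S=np.cos(s[2]),np.sin(s[2]); return [s[0]+C*x-S*y,s[1]+S*x+C*y,z+(s[3] if len(s)>3 else 0)]
def res(s): return np.concatenate([fproj(c,w(s,*p[2:]))-p[:2] for p in P])
for s0 in ([.63,-.03,0],[.63,-.03,0,0]):
    r=least_squares(res,s0); print(r.x.round(4),np.degrees(r.x[2]).round(2),np.sqrt((r.fun**2).mean()).round(2),np.abs(r.fun).max().round(2))
s=least_squares(res,[.63,-.03,0]).x
for k in range(4): print(k,np.round(w(s,0,(k-1.5)*.075,.033+.012),4))
print('ball pred',fproj(c,w(s,0,-.1125-.0825,.0395)))
```

```text
[ 0.6396 -0.0421  0.0327] 1.87 0.4 1.47
[ 0.6395 -0.0421  0.0327 -0.0018] 1.88 0.27 1.08
0 [ 0.6433 -0.1546  0.045 ]
1 [ 0.6409 -0.0796  0.045 ]
2 [ 0.6384 -0.0046  0.045 ]
3 [0.636  0.0703 0.045 ]
ball pred [489.38115005 161.35752523]
```

```bash
cat >> h.py <<'E'
RY=.0327; S0=np.array([.6396,-.0421])
def cradle(k): 
    y=(k-1.5)*.075; return S0+[-np.sin(RY)*y,np.cos(RY)*y]
def pick(x,y,deg):
    a=np.radians(deg); n=[-np.sin(a),np.cos(a)]; p=[x,y,.12]; q=best(p,n)
    bot.reach(p,q); bot.move_linear([x,y,.003],v=.12); bot.gripper_close(60)
    s=monitor.get_state(); print('grip',s["grip_width"],s["grip_force"],s["t"])
    bot.move_linear([x,y,.14],v=.15)
E
python3 - <<'E'
from h import *
c=dict(np.load('pics/w1.npz'))
for n,t,b in [('d',(492,261),(499.5,358)),('a',(365,254),(388.5,360)),('b',(83.5,280),(125.5,372))]:
    T=fat(c,t,.007);B=fat(c,b,.007); print(n,((T+B)/2).round(4),np.linalg.norm(T-B).round(4),np.degrees(np.arctan2(*(T-B)[[1,0]])).round(1))
pick(.4262,-.2989,16.4)
shot("wrist","w2.png"); shot("scene","s2.png")
E
```

```text
d [ 0.4264 -0.3004  0.007 ] 0.1735 17.0
a [ 0.4378 -0.1197  0.007 ] 0.171 14.9
b [0.3928 0.295  0.007 ] 0.1695 11.3
grip 0.012051556224004582 61.31828784942627 5.8083
```

View pics/w2.png

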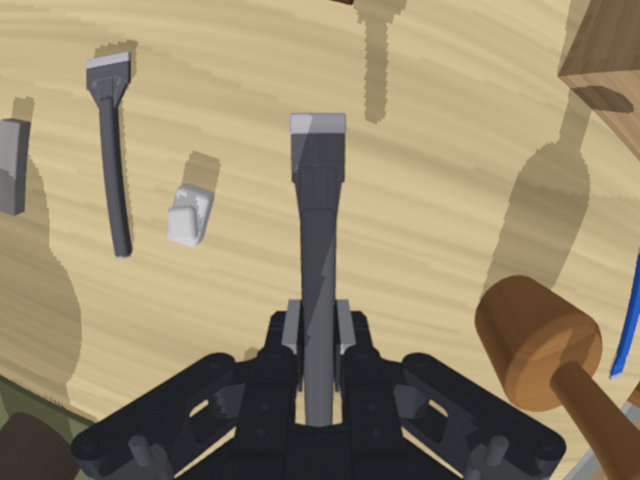

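```bash
cat >> h.py <<'E'
def tipoff(c,uv):
    s=monitor.get_state(); z=s["ee_pos"][2]+.004+.0; T=fat(c,uv,z)-s["ee_pos"]; q=s["ee_rot"]; M=R.from_quat(np.array(q)[[1,2,3,0]]).as_matrix()
    return M.T@T
def place(k,e=0,zf=.041):
    """e: chisel centre offset from TCP along blade direction"""
    p=cradle(k)-e*np.array([np.cos(RY),np.sin(RY)]); n=np.array([-np.sin(RY),np.cos(RY)])
    M=R.from_quat(np.array(monitor.get_state()["ee_rot"])[[1,2,3,0]]).as_matrix(); n=n*np.sign(M[:2,1]@n)
    q=quat(n); bot.reach([*p,.14],q); bot.move_linear([*p,.055],v=.15)
    f=bot.move_linear([*p,zf-.004],v=.03,until_force=6); s=monitor.get_state(); print('touch',f,s["ee_pos"],s["t"],s["contact_force"])
    bot.open_jaws(); bot.move_linear([*p,.15],v=.15)
E
python3 - <<'E'
from h import *
c=dict(np.load('pics/w2.npz')); print(tipoff(c,(318,114)),tipoff(c,(317,430)))
E
```

```text
[ 0.08528161 -0.00025011 -0.00413608] [-0.06808849 -0.00079946 -0.00388884]
```

Run:
```python
from h import *
place(1); shot("wrist","w3.png"); print(monitor.get_state()["t"])
```

```text
touch True [ 0.64112265 -0.07956672  0.04141824] 9.3583 [-0.60551004  0.87492345  3.76134588]
10.9917
```

View pics/w3.png

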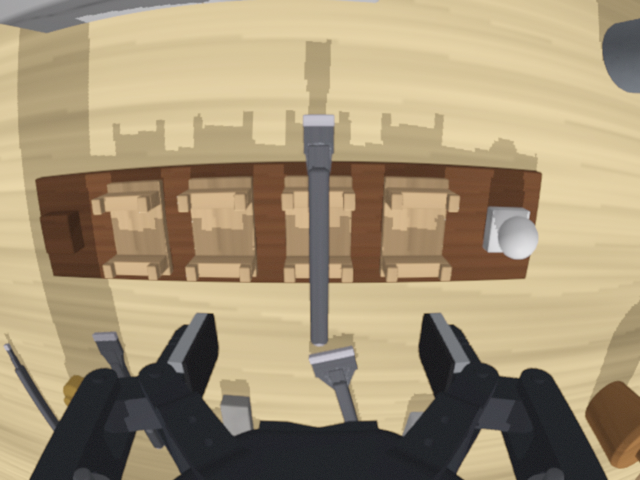

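d lies centred in the second cradle, with its edge at (318,118) and its butt at (319,343). I'll do the other three the same way, measuring the edge in hand after each grasp.

```bash
cat >> h.py <<'E'
def edge(f):
    c=shot("wrist",f); im=c["color"].astype(int); d=im[:,314:321,0]-im[:,314:321,2]; d=np.median(d,axis=1)
    v=290
    while v>0 and d[v]<25: v-=1
    o=tipoff(c,(317.5,v+1)); print('edge row',v,o.round(4)); return o[0]-.085
E
python3 - <<'E'
from h import *
pick(.4375,-.1185,15.5); e=edge("wa.png")
if abs(e)<.006: place(3,e)
E
```

```text
grip 0.012595152062176658 61.61157488822937 13.625
edge row 113 [ 0.0853 -0.0004 -0.0042]
touch True [0.63586848 0.07037901 0.04140511] 17.0083 [-0.45536767 -0.57704787  4.11224702]
```

Run:
```python
from h import *
for p,k,f in [((.4358,.1251,9.6),2,"wc.png"),((.393,.2965,12.5),0,"wb.png")]:
    pick(*p); e=edge(f)
    if abs(e)>.006: break
    place(k,e)
p=[.56,-.04,.32]; bot.reach(p,best(p,[0,1])); shot("wrist","w4.png"); print(monitor.get_state()["t"])
```

```text
grip 0.011878994387383135 61.450334787368774 21.225
edge row 113 [ 0.0853 -0.0004 -0.0042]
touch True [ 0.63835442 -0.00470672  0.04142629] 24.5 [ 0.08477168 -0.59376931  4.08723164]
grip 0.011671202828442176 61.496747732162476 30.1667
edge row 115 [ 0.0853 -0.     -0.0038]
touch True [ 0.64327726 -0.15468294  0.04141524] 34.3583 [-0.56666252 -0.43617832  4.30422544]
38.7833
```

View pics/w4.png

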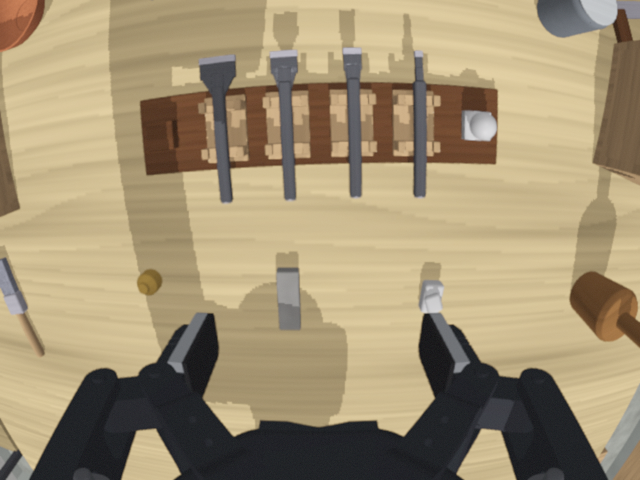

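All four are in their cradles, widest to narrowest towards the ball at (481,126). I'll check the centring numerically from the end pixels, then hand in.

Run:
```python
from h import *
c=dict(np.load('pics/w4.npz'))
for n,k,t,b in [('a',3,(217.5,58),(226,201)),('c',2,(284.5,52),(290.3,198)),('d',1,(352.7,49),(355.3,195)),('b',0,(419,52.5),(420,195))]:
    T=fat(c,t,.045);B=fat(c,b,.045); m=((T+B)/2)[:2]-cradle(k); print(n,m.round(4),np.linalg.norm(T-B).round(4),np.degrees(np.arctan2(*(T-B)[[1,0]])).round(1))
```

```text
a [-0.0001 -0.0002] 0.1663 1.6
c [-0.0001 -0.0009] 0.1661 1.7
d [ 0.001  -0.0003] 0.1661 1.6
b [-0.0005 -0.0009] 0.1655 2.2
```

Run:
```python
from h import *
print(bot.job_done())
```

```text
the job is handed in; nothing more can be done
None
```

All four chisels are in the rack, narrowest next to the marble ball and widest farthest from it, each measured within about 1 mm of its cradle's centre; they are released, and the job was handed in at about 39 s of the 99 s allowed.

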